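Show the hidden tenon end to the inspection camera with a hand mirror

TASK

Switch on the inspection camera by squeezing its trigger all the way back towards its fixed grip and letting it spring out again. Then take the inspection mirror out of the tool block by its handle and hold it upright, at lens height, straight out from the wedged tenon end on the far face of the post and centred in the lens's line of sight, turned so that the lens sees the whole tenon end in the middle of the glass. Finish still holding the mirror there, steady and touching nothing else; keep the fingers off the mirror's head, do not bump the camera's neck or knock the mirror against the work, and leave the other tools where they are.

Things in the scene. Friction and masses are not known exactly. Their poses are not given: they have to be found in the camera images.
- squeeze (a point): Midway between the rear face of the camera's black grip (26 mm to -x) and the front face of its grey trigger when out (26 mm to +x), mid-thickness, 59 mm up. x: level, forward along the barrel. Fingers straight down, one each side, close along x: 52 mm over both, 44 mm squeezed. Grip fixed, 34 mm thick (z), trigger 20 mm. Barrel (top 86 mm up) begins 35 mm to +y; 41 mm of air below.
- trigger (a joint): Trigger angle (rad): 0 sprung fully out, 0.28 squeezed to its stop. Hinged beside the barrel, 30 mm from the pressing point; there it takes about 5 N to start, 11 N to hold home; springs back by itself.
- trigger_pad (a point): Middle of the trigger's front face, where it is pressed; moves with the trigger.
- lens (a point): Centre of the lens: a round steel head 16 mm across at the end of the camera's bent black neck, 110 mm above the work surface. It looks level along the point's +x axis (z up).
- camera_neck: The camera's stiff black gooseneck (9 mm thick) and lens head, fixed. Its origin is the jig's origin; in that frame it runs (mm) from x 0, y 195, z 59 at the barrel by 33, 189, 75 to the lens at 59, 100, 110.
- jig: Fixed plywood board, 220 x 320 x 18 mm, with the sample joint (square post of pale wood, 60 x 60 mm, top 183 mm up, short rail behind) and the pistol-grip camera lying on its side in a cradle. In its frame (mm; origin on the work surface, z up): board x -200 to 20, y -85 to 235; post axis -61, -29; lens 59, 100, looking to -y; barrel x -182 to 0, y 155 to 245.
- tenon_end (a point): Centre of the tenon end, 18 mm wide x 46 mm high with two dark wedges across, flush in the post's far face, 110 mm up. x points straight out of that face (level), z up. The line straight out of it meets the lens's line of sight 140 mm from the tenon end and 249 mm from the lens, at 45 degrees.
- sight_point (a point): Point on the straight line from tenon end to lens, 36 percent of the way from the tenon. With the mirror where the tenon's and lens's lines meet, the lens sees the tenon in the middle of the glass when the glass faces squarely towards this point (equal angles to lens and tenon).
- mirror_face (a point): Centre of the inspection mirror's glass, 54 x 64 mm (high), on one side of a black head 60 x 70 x 8 mm. x points straight out of the glass, z up along the handle. At the start 50 mm above the work surface.
- mirror_grip (a point): Centre of the mirror's flat-sided rubber handle: 14 mm thick along the point's x (the way the glass faces), 20 mm wide along y, 78 mm long along z; 115 mm above the centre of the glass, 4 mm behind its face; 6 mm steel rod between. Mirror loose, 0.09 to 0.14 kg, upright, head down in a slot of the block, handle top 205 mm up.
- tool_block: Fixed wooden block, 260 (x) x 56 x 60 mm high, origin under its centre. Slots in its top, 10.4 mm wide, 45 mm deep: at x -70 and +30 (64 mm long), +105 (14.5 mm). The mirror stands in one of the two long ones, glass towards the block's +y, the glue spreader in the other, a mortise chisel in the short one. The mirror must rise 45 mm to leave its slot.
- spreader: Bystander: glue spreader, loose in a long slot: rubber blade 60 x 58 x 8 mm, round wooden handle 22 mm across, 158 mm long in all; origin at the middle of its lower edge.
- chisel: Bystander: mortise chisel, loose, blade down in the short slot, 204 mm long; origin at the blade's lower end.
- plane: Bystander: steel smoothing plane, 245 x 62 mm, 110 mm high, standing on its sole on the bench beyond the tool block.
- hammer: Bystander: Hammer lying on the bench at the left, 260 mm long.
- tape: Bystander: tape measure, 72 x 72 x 34 mm, flat on the bench near the robot.
- offcut: Bystander: Wood offcut, 90 x 45 x 19 mm, flat on the bench between jig and tool block.
- glue: Bystander: Glue bottle, 68 mm across, 190 mm high, at the right rear.
- gauge: Bystander: marking gauge, 200 mm long, 22 mm high, lying flat on the bench in front of the post.

How it is judged:
On the way, in this order (a step that is already met when the one before it is completed fails the run):
1. the trigger is squeezed fully back (value of joint trigger above 0.24 rad), for 0.1 s.
2. the trigger is let go and has sprung out (value of joint trigger below 0.04 rad), for 0.2 s.
3. the mirror is lifted out of the block in the fingers (height (world z) of mirror_face above 0.09 m and contact force between the fingers and mirror above 1 N), for 0.2 s.
At the end, for the whole second after the job is handed in: Fingers hold the mirror still, upright within 14 deg, touching nothing else, centred within 25 mm of the lens's line of sight and 30 mm along it of the spot straight out from the tenon; the sight point is within 20 mm of the line square out of the glass (about 7 deg); the trigger is out (x of mirror_face in the frame of lens between 0.219 and 0.279 m and y of mirror_face in the frame of lens between -0.025 and 0.025 m and z of mirror_face in the frame of lens between -0.025 and 0.025 m and x of sight_point in the frame of mirror_face above 0.05 m and y of sight_point in the frame of mirror_face between -0.02 and 0.02 m and z of sight_point in the frame of mirror_face between -0.02 and 0.02 m and angle between mirror_face's own z axis and vertical below 0.25 rad and contact force between the fingers and mirror above 1 N and contact force between mirror and jig below 0.3 N and linear speed of mirror below 0.02 m/s and angular speed of mirror below 0.1 rad/s and value of joint trigger below 0.04 rad); the arm keeps its last pose, push and grip.
It fails at once if the camera's neck is bumped (contact force between anything else and camera_neck above 3 N).
It fails at once if the mirror is knocked against the work or the camera (contact force between mirror and jig above 3 N).
It fails at once if the fingers take hold of the mirror's head (contact force between the fingers and mirror_c0 above 1 N).
It fails at once if another tool is moved or knocked over (distance of any of spreader, chisel, plane, hammer, tape, offcut, glue, gauge from where it was at the start of the episode above 0.03 m or angle between glue's own z axis and vertical above 0.5 rad).
It also fails if it takes over 51 s, if anything falls off the work surface, if the arm or the gripper's body presses on something with over 40 N, if the wrist force passes 120 N, or if a joint passes its speed limit or range.

ROBOT

A 6-joint arm with a two-finger parallel gripper is mounted at the origin on the work surface. World frame = base frame: x ahead of the robot, y to its left, z up, the work surface at z = 0. Lengths are in m, angles in rad, forces in N, time in s.
With the tool pointing down it reaches from about 0.3 to 0.825 m from the base axis. Payload 5.4 kg.
Tool frame: the origin (TCP) lies at the very end of the fingers, on their centre line; the grasp point (between the pads) lies 19 mm behind it; z points along the fingers, x is the direction in which the jaws open and shut, and the axes are right-handed (so a half turn about z gives the same grasp; the last joint's range is limited). The gripper opens to 92 mm and grips with 3 to 60 N. Pads are 20 mm wide; open, the fingers measure 128 mm over their backs; the gripper's body (75 mm by 189 mm) begins 69 mm behind the grasp point.
Start: joints at [-1.485, 0.158, 1.597, -0, 1.386, -0.21], TCP at [0.168, -0.55, 0.215] pointing down, gripper open.
Joint ranges: [-2.91, 2.91], [-0.94, 2.29], [0.18, 2.7], [-1.29, 4.43], [0.17, 2.64], [-3, 3]. Speed limits (rad/s): [2.57, 2.57, 3.14, 3.14, 3.14, 3.14].

INTERFACE

Orientations are given as a rotation vector (axis times angle).
In Python, from workcell import bot gives the robot as it stands. Calls block until the motion is done:
- bot.goto(position, orientation): joint-space move of the TCP to a pose.
- bot.line_to(position, rot=None, max_speed=0.15): straight line of the TCP; rot=None keeps the orientation; max_speed is the mean speed in m/s.
- bot.set_joints(angles): joint-space move.
- bot.set_gripper(opening, newtons=None): opening from 0.0 (shut) to 1.0 (fully open); newtons is the grip in N (None keeps the last); returns when the fingers have stopped.
- bot.hold(seconds).
- bot.inverse_kinematics(position, orientation): joint angles nearest the present ones, or None.
- bot.read_camera(name): name is "side" or "top"; returns a dict with "pixels" (400x640x3 uint8, blue, green, red), "fx", "fy", "cx", "cy" (pixels), "R" (3x3) and "t" (3): a world point X has camera coordinates R X + t. Camera axes: x right, y down, z forward; pixel columns grow to the right and rows downward; lengths in m; the calibration is good to about 2 mm. A picture is of the moment at which its call begins. There is no depth.
A pose or a line that the arm cannot do raises bot.MotionError and nothing moves.
- bot.job_done(): hands the job in, once; it reports no verdict.
Readings, each from a call of its own:
- bot.current_clock(): time.
- bot.current_joints(): joint angles.
- bot.current_joint_vel(): joint speeds.
- bot.current_effort(): joint torques, N m.
- bot.current_ee_pos(): TCP position.
- bot.current_tool_rot(): TCP orientation.
- bot.current_contact_force(): force on the tool from outside, world axes, zero at the start.
- bot.current_ft_torque(): the same for the moment, N m.
- bot.current_opening(): opening from 0.0 (shut) to 1.0 (fully open).
Only numpy, scipy, OpenCV 4.12 (cv2) and the standard library are available. Lean on these libraries where they do the work, as an engineer would, in place of code of your own. Each camera call takes 0.05 s, during which the arm holds its last target. There are 200 camera calls.

## Working session

There is one attempt and no reset: what is moved stays moved. The work goes in short steps, each a Python script; the robot and the scene stay as the last script left them, time stands still between calls to the robot, and variables do not carry over. Pictures are saved under pics/ and viewed, about 8 in all and at most 12, crops included, and the job is handed in when it is done.

```bash
mkdir -p pics; ls
python3 - <<'E'
from workcell import bot
import cv2,numpy as np,pickle
d={}
for n in("top","side"):
    c=bot.read_camera(n); cv2.imwrite(f"pics/{n}0.png",c["pixels"]); d[n]=c
    print(n,c["fx"],c["fy"],c["cx"],c["cy"],np.round(c["R"],3).tolist(),np.round(c["t"],3), np.round(-c["R"].T@c["t"],3))
pickle.dump(d,open("cam0.pkl","wb"))
E
```

```text
pics
top 361.3291205254426 361.3291205254426 325.73517101566244 193.3198216826973 [[0.014, -1.0, 0.022], [-0.99, -0.017, -0.139], [0.139, -0.019, -0.99]] [0.029 0.595 1.266] [0.413 0.064 1.335]
side 429.2151065462935 429.2151065462935 314.92926778972696 202.93379234209627 [[0.996, -0.085, -0.002], [-0.056, -0.644, -0.763], [0.064, 0.76, -0.646]] [-0.579  0.144  1.132] [ 0.513 -0.818  0.841]
```

View pics/top0.png

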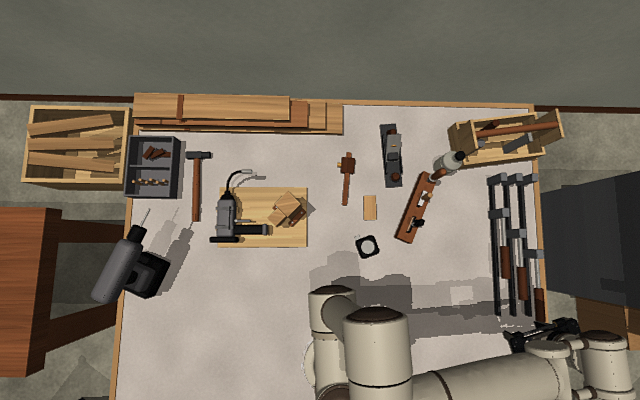

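View pics/side0.png

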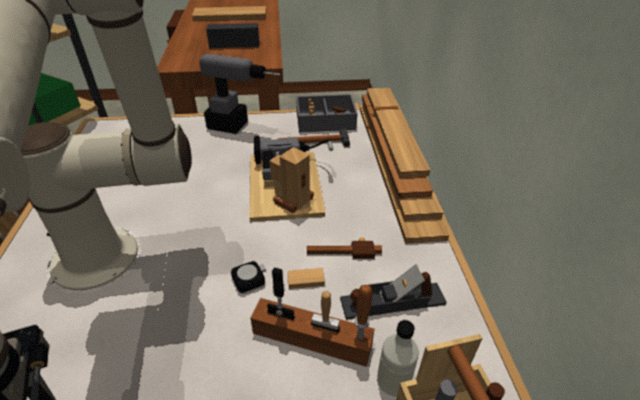

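The top view shows the jig (board about u 216–308, v 187–247) with the grip near (258,229) and the trigger near (245,220). The tool block runs from (432,177) to (400,238). Next I'll enlarge both regions.

Run:
```python
import cv2,numpy as np
t=cv2.imread("pics/top0.png");s=cv2.imread("pics/side0.png")
def crop(i,u,v,w,h,k): return cv2.resize(i[v:v+h,u:u+w],None,fx=k,fy=k,interpolation=cv2.INTER_CUBIC)
a=crop(t,200,160,115,95,5); b=crop(t,380,165,45*2,95,5)
cv2.imwrite("pics/ta.png",np.hstack([crop(t,204,165,110,90,5),crop(t,388,165,50,90,5)]))
cv2.imwrite("pics/sa.png",np.vstack([crop(s,240,125,130,95,3.0*2)[:570][::1,:780]]))
cv2.imwrite("pics/sb.png",crop(s,240,255,150,110,5))
```

```text
(no output)
```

View pics/ta.png

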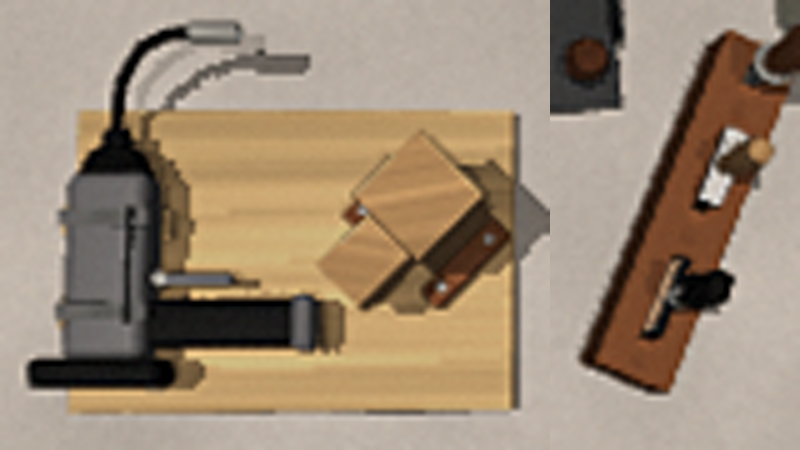

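View pics/sa.png

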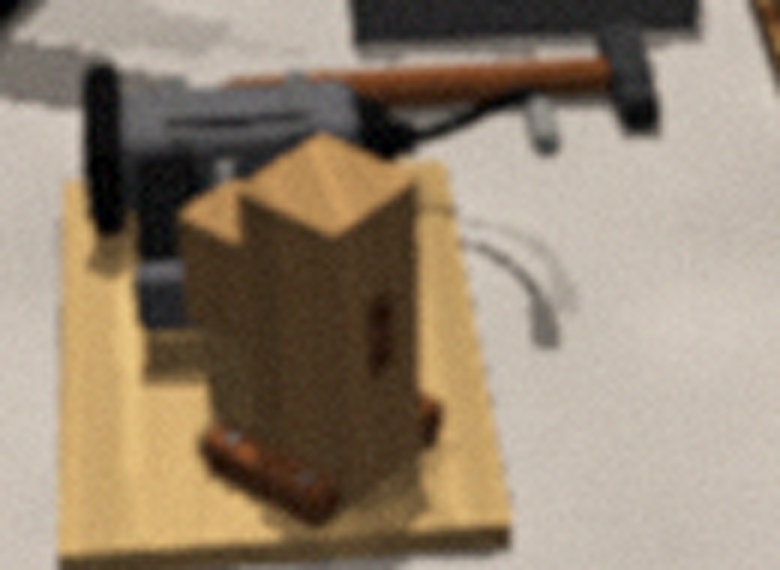

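View pics/sb.png

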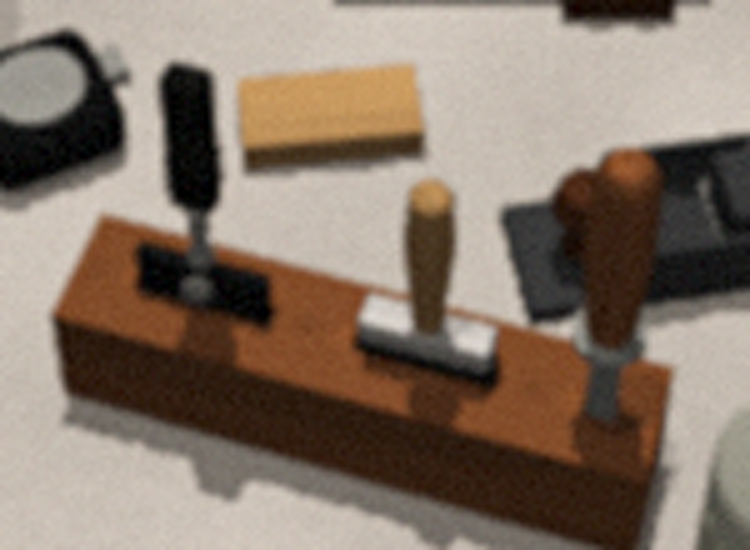

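The crops resolve the features I need:
- **Top crop:** board corners, post top at about (419,194), lens at (240,33), grip rear edge at v≈345 and trigger front at v≈272.
- **Side crops:** board and post corners, and the block's top corners (107,217), (52,318), (672,372) and (652,468). The mirror is in the slot nearest the robot, with its handle top at about (188,70).

Next I'll fit the jig and block poses.

```bash
cat > h.py <<'E'
import numpy as np,pickle
from scipy.optimize import least_squares
from scipy.spatial.transform import Rotation as Ro
C=pickle.load(open("cam0.pkl","rb"))
def proj(c,X):
    P=np.atleast_2d(X)@c["R"].T+c["t"]; return np.c_[P[:,0]/P[:,2]*c["fx"]+c["cx"],P[:,1]/P[:,2]*c["fy"]+c["cy"]]
def ray(c,uv,z):
    d=c["R"].T@np.array([(uv[0]-c["cx"])/c["fx"],(uv[1]-c["cy"])/c["fy"],1]);o=-c["R"].T@c["t"];return o+d*(z-o[2])/d[2]
def W(p,X):
    X=np.atleast_2d(np.array(X,float));c,s=np.cos(p[2]),np.sin(p[2]);return np.c_[p[0]+c*X[:,0]-s*X[:,1],p[1]+s*X[:,0]+c*X[:,1],X[:,2]]
def tri(a,b):  # pixels in top, side -> point
    return least_squares(lambda X:np.r_[proj(C["top"],X)[0]-a,proj(C["side"],X)[0]-b],[.5,0,.1]).x
def down(yaw): return (Ro.from_euler("z",yaw)*Ro.from_euler("x",np.pi)).as_rotvec()
def px(p,off,k): return (np.array(p)+.5)/k-.5+off
E
python3 - <<'E'
from h import *
np.set_printoptions(precision=4,suppress=True)
T=lambda u,v:px((u,v),(204,165),5); B=lambda u,v:px((u-550,v),(388,165),5)
S=lambda u,v:px((u,v),(240,125),6); Q=lambda u,v:px((u,v),(240,255),5)
def fit(obs,p0):
    r=lambda p:np.concatenate([(proj(C[c],W(p,X))[0]-uv) for c,uv,X in obs])
    s=least_squares(r,p0,loss="soft_l1");print(s.x);print(r(s.x).reshape(-1,2).round(1).tolist());return s.x
a=.0424
jig=[("top",T(67,412),(-.2,.235,.018)),("top",T(78,112),(.02,.235,.018)),("top",T(515,113),(.02,-.085,.018)),("top",T(514,408),(-.2,-.085,.018)),
("top",T(419,194),(-.061,-.029,.183)),("top",T(240,33),(.059,.1,.11)),
("side",S(62,552),(-.2,-.085,.018)),("side",S(508,528),(.02,-.085,.018)),("side",S(66,183),(-.2,.235,.018)),("side",S(327,187),(-.061,-.029,.183)),("side",S(381,330),(-.040,-.050,.110)),("side",S(546,147),(.059,.1,.11))]
J=fit(jig,[.6,.2,0])
blk=[("side",Q(107,217),(-.13,.028,.06)),("side",Q(52,318),(-.13,-.028,.06)),("side",Q(672,372),(.13,.028,.06)),("side",Q(652,468),(.13,-.028,.06)),("side",Q(68,395),(-.13,-.028,0)),
("top",B(728,30),(.13,.028,.06)),("top",B(667,392),(-.13,-.028,.06))]
K=fit(blk,[.45,-.25,-.4])
np.savez("fit.npz",J=J,K=K)
print("handle tri",tri(B(712,290),Q(188,68)),"pred",W(K,(-.07,-.004,.205)), "rod/head top ctr top-view",ray(C["top"],B(667,297),.085))
print("mirror slot pred",W(K,(-.07,0,.05)))
for n,uv in (("grip rear",T(202,346)),("trig front",T(202,272))):
    X=ray(C["top"],uv,.06);print(n,W([0,0,-J[2]],X-[J[0],J[1],0]))
print("final",W(J,(.059,-.149,.11)))
E
```

```text
[0.5997 0.1936 0.0179]
[[0.0, 0.3], [0.1, -0.3], [0.0, -0.5], [-0.0, 0.8], [0.0, 0.2], [0.4, 0.1], [-1.0, 0.3], [1.1, -1.1], [-0.4, -0.6], [0.2, -0.9], [-0.0, 0.7], [0.4, -0.1]]
[ 0.5508 -0.2893 -0.3875]
[[-0.6, -0.6], [0.2, -0.4], [1.2, -1.6], [-0.2, 2.3], [-0.3, 0.1], [0.0, -0.3], [0.8, 0.2]]
handle tri [ 0.4854 -0.2565  0.2019] pred [[ 0.4845 -0.2666  0.205 ]] rod/head top ctr top-view [ 0.4858 -0.2581  0.085 ]
mirror slot pred [[ 0.486  -0.2629  0.05  ]]
grip rear [[-0.1534  0.1316  0.06  ]]
trig front [[-0.1017  0.133   0.06  ]]
final [[0.6613 0.0457 0.11  ]]
```

Run:
```python
from h import *
from workcell import bot
np.set_printoptions(precision=4,suppress=True)
f=np.load("fit.npz");J=f["J"]
q=W(J,(-.1275,.129,.04))[0]; print(q)
up=q+[0,0,.30]
for y in (J[2],J[2]+np.pi,J[2]-np.pi): print(y,bot.inverse_kinematics(up,down(y)))
rot=down(J[2])
bot.line_to(np.array(bot.current_ee_pos())+[0,0,.15],max_speed=.3)
bot.goto(up,rot)
bot.set_gripper(.82,newtons=20)
bot.line_to(q+[0,0,.08],max_speed=.25)
print(bot.current_clock(),bot.current_ee_pos(),bot.current_contact_force())
import cv2,pickle
im=[]
for n,(u,v) in(("top",(195,160)),("side",(240,110))):
    c=bot.read_camera(n)["pixels"]; im.append(cv2.resize(c[v:v+95,u:u+130],None,fx=3,fy=3,interpolation=cv2.INTER_CUBIC))
cv2.imwrite("pics/sq.png",np.hstack(im))
```

```text
[0.4699 0.3203 0.04  ]
0.017914243991184055 [ 0.3859  0.0908  1.4268 -0.      1.624   0.368 ]
3.159506897580977 [ 0.3859  0.0908  1.4268  0.      1.624  -2.7736]
-3.123678409598609 [ 0.3859  0.0908  1.4268  0.      1.624  -2.7736]
5.4333 [0.4709 0.3208 0.1216] [-0.0597  0.6765  0.6613]
```

View pics/sq.png

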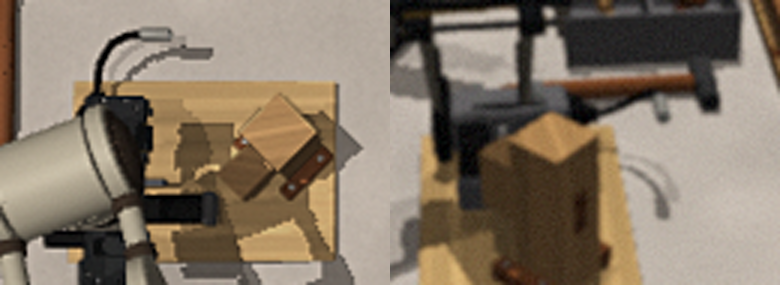

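The fingers (side crop at about (437,80) and (525,65)) straddle the grip at about (490,150). They are clear of the neck and post. I'll descend in steps, watching the force.

Run:
```python
from h import *
from workcell import bot
np.set_printoptions(precision=4,suppress=True)
J=np.load("fit.npz")["J"]
q=W(J,(-.1275,.129,.04))[0]
F=lambda:np.array(bot.current_contact_force())
for dz in (.05,.03,.015,0):
    bot.line_to(q+[0,0,dz],max_speed=.15); f=F(); print(dz,f)
    if abs(f[2])>5 or np.hypot(*f[:2])>6: raise SystemExit("contact")
for o in (.60,.575,.55,.53,.51,.49,.47):
    bot.set_gripper(o,newtons=20); print(o,bot.current_opening()*92,F(),bot.current_clock())
```

```text
0.05 [-0.5688  0.6879  0.0159]
0.03 [ 0.4902 -0.9046 -0.1327]
0.015 [-0.6247  0.1833 -0.7041]
0 [-0.6069  0.2145 -0.3014]
0.6 55.33066791592313 [-0.8977 -0.5841 -0.5736] 7.15
0.575 52.87283880671202 [-4.5769  0.2296  4.1482] 7.3917
0.55 50.80080179857276 [-8.2912 -0.2327  7.0632] 7.6333
0.53 49.000701099560985 [-11.7014  -1.0754  10.3176] 7.8667
0.51 47.478160015998824 [-15.2758  -1.9463  11.9535] 8.1083
0.49 46.998037706217374 [-15.6469  -2.2171  12.7038] 8.325
0.47 46.86788655258454 [-16.5612  -1.8026  12.7443] 8.5417
```

The grip finger bears first, because the squeezed midpoint is 4 mm further back. I'll shift back and close again.

Run:
```python
from h import *
from workcell import bot
np.set_printoptions(precision=4,suppress=True)
J=np.load("fit.npz")["J"]
F=lambda:np.array(bot.current_contact_force())
bot.set_gripper(.72)
q=W(J,(-.1320,.129,.04))[0]
bot.line_to(q); print(F())
for o,n in ((.54,20),(.50,20),(.47,20),(.44,25),(.42,30)):
    bot.set_gripper(o,newtons=n); print(o,bot.current_opening()*92,F(),bot.current_clock())
```

```text
[-0.1362 -0.6247  0.0309]
0.54 49.944587323096506 [ 7.0266  1.076  -5.157 ] 9.7
0.5 46.100066043841814 [ 2.3923 -1.2826 -0.8787] 9.9667
0.47 44.99403997361046 [-0.9174 -2.9896  1.4695] 10.1833
0.44 45.29549989077465 [-2.633  -4.2038  3.9917] 10.4
0.42 44.49468758454325 [-2.9335 -4.2083  5.2074] 10.6167
```

Run:
```python
from h import *
from workcell import bot
import cv2
np.set_printoptions(precision=4,suppress=True)
J=np.load("fit.npz")["J"]
F=lambda:np.array(bot.current_contact_force())
for o,n in ((.42,40),(.40,45)):
    bot.set_gripper(o,newtons=n); print(o,bot.current_opening()*92,F(),bot.current_clock())
bot.hold(.3)
c=bot.read_camera("top")["pixels"]
for o in (.48,.52,.56,.6): 
    bot.set_gripper(o); print(o,bot.current_opening()*92,F())
bot.set_gripper(.8)
q=W(J,(-.1300,.129,.04))[0]
bot.line_to(q+[0,0,.02]);print(F()); bot.line_to(q+[0,0,.30],max_speed=.4)
K=np.load("fit.npz")["K"]
m=W(K,(-.07,0,.165-.019+.004))[0];up=m+[0,0,.2]
for y in (K[2]+np.pi/2,K[2]-np.pi/2): print(y,bot.inverse_kinematics(up,down(y)))
print(bot.current_clock())
d=bot.read_camera("top")["pixels"]
cr=lambda c:cv2.resize(c[180:250,205:280],None,fx=5,fy=5,interpolation=cv2.INTER_CUBIC)
cv2.imwrite("pics/sqz.png",np.hstack([cr(c),cr(d)]))
```

```text
0.42 44.28083596383563 [-4.6115 -4.6534  4.2332] 10.8333
0.4 44.242737515337446 [-3.7755 -4.5392  5.3415] 11.05
0.48 44.348050496153654 [-3.2289 -4.0761  4.2409]
0.52 47.669146985366815 [ 3.4198 -3.3701 -0.8409]
0.56 51.353487589484814 [ 7.3392 -2.2111 -4.9381]
0.6 55.267663599902704 [ 5.2635 -2.6292 -2.4616]
[-0.1563  0.3088 -0.5253]
1.1832960103849333 [-0.7145  0.0472  1.4534  0.      1.641  -1.8978]
-1.9582966432048599 [-0.7145  0.0472  1.4534  0.      1.641   1.2437]
14.0333
```

View pics/sqz.png

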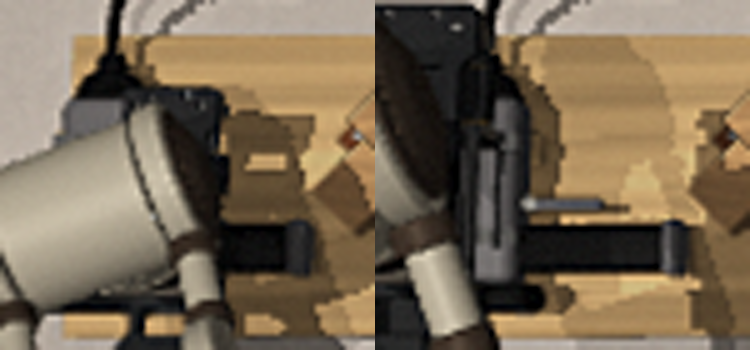

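The squeeze stopped on a plateau at 44.2 mm, so the trigger was fully home. After release it is out again: the right half shows the grey bar at about (565,205), square to the barrel. Next is the mirror.

Run:
```python
from h import *
from workcell import bot
import cv2
np.set_printoptions(precision=4,suppress=True)
K=np.load("fit.npz")["K"]
F=lambda:np.array(bot.current_contact_force())
m=np.array([.4857,-.2605,.150]); rot=down(K[2]+np.pi/2)
bot.goto(m+[0,0,.12],rot); bot.set_gripper(.7)
bot.line_to(m+[0,0,.03],max_speed=.2);print(F(),bot.current_clock())
bot.line_to(m,max_speed=.15);print(F())
for o in (.45,.35,.28,.24,.21,.19):
    bot.set_gripper(o,newtons=6); f=F(); print(o,bot.current_opening()*92,f,"along mirror x",f[:2]@[np.cos(K[2]+np.pi/2),np.sin(K[2]+np.pi/2)])
    if np.hypot(*f[:2])>2.5: break
print(bot.current_clock())
c=bot.read_camera("side")["pixels"];d=bot.read_camera("top")["pixels"]
cr=lambda c,u,v:cv2.resize(c[v:v+110,u:u+75],None,fx=5,fy=5,interpolation=cv2.INTER_CUBIC)
cv2.imwrite("pics/gr.png",np.hstack([cr(c,250,235),cr(d,370,160)]))
```

```text
[-0.1094 -0.3881  0.2648] 17.125
[0.3093 0.2844 0.1969]
0.45 41.562532709760966 [-0.0832 -0.2808 -0.3971] along mirror x -0.29144035900369036
0.35 32.12332879499997 [ 0.0009 -0.2769  0.1658] along mirror x -0.2560503609567321
0.28 25.939473177196465 [ 0.011  -0.0058  1.0973] along mirror x -0.0011926118423331916
0.24 22.208967081850034 [ 0.5574 -0.3706  0.0284] along mirror x -0.1324452990714031
0.21 18.838491349310964 [ 0.4844 -0.6784 -0.7534] along mirror x -0.4450815890318853
0.19 17.46562100455011 [ 0.104  -0.0787  0.3884] along mirror x -0.03354902273342372
19.3917
```

View pics/gr.png

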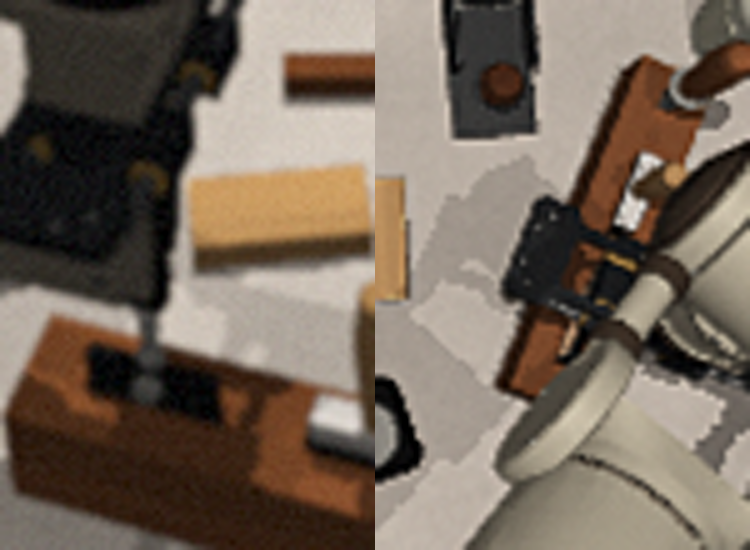

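The handle is between the fingers: the rod is at about (150,340), just below the finger tips at about (150,295), and the spreader is clear. I'll close and lift.

Run:
```python
from h import *
from workcell import bot
import cv2
np.set_printoptions(precision=4,suppress=True)
K=np.load("fit.npz")["K"]
F=lambda:np.array(bot.current_contact_force())
for n in (5,12,25):
    bot.set_gripper(.05,newtons=n); print(n,bot.current_opening()*92,F())
p=np.array(bot.current_ee_pos());print(p,bot.current_tool_rot())
m=np.array([.4857,-.2605,.150])
bot.line_to(m+[0,0,.02],max_speed=.05);print(F(),bot.current_opening()*92)
bot.line_to(m+[0,0,.12],max_speed=.12);print(F(),bot.current_opening()*92,bot.current_clock())
c=bot.read_camera("side")["pixels"];d=bot.read_camera("top")["pixels"]
cv2.imwrite("pics/lift_s.png",c);cv2.imwrite("pics/lift_t.png",d)
cr=lambda c,u,v:cv2.resize(c[v:v+110,u:u+75],None,fx=5,fy=5,interpolation=cv2.INTER_CUBIC)
cv2.imwrite("pics/lift.png",np.hstack([cr(c,250,220),cr(d,370,160)]))
```

```text
5 13.56627984837993 [-0.2146 -0.1813  0.0795]
12 14.10929598017608 [-0.1822 -0.5307  0.8153]
25 13.798480703012237 [ 0.8426 -0.2038  0.27  ]
[ 0.4857 -0.2605  0.15  ] [2.6075 1.7521 0.    ]
[ 1.0306  0.509  -0.8432] 14.094170030131018
[-0.2664 -0.6505 -0.931 ] 13.97615393652071 21.6833
```

View pics/lift.png

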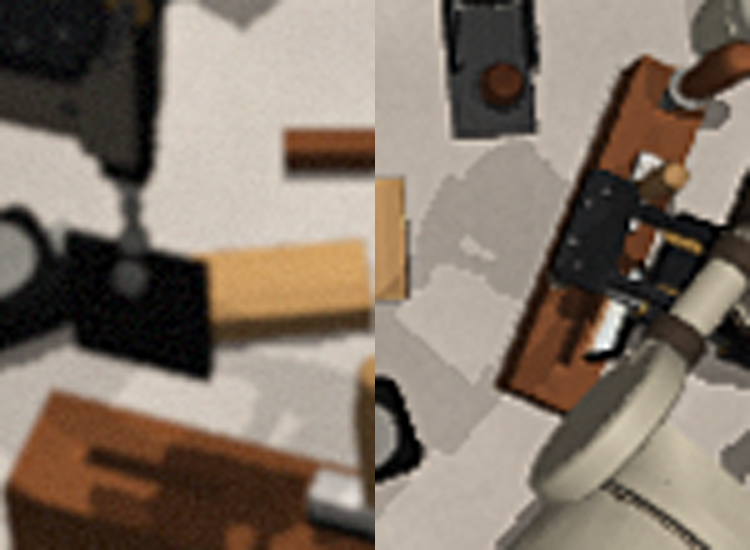

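The mirror is out and hanging upright. Its head corners in the side crop are (65,235), (210,262), (210,380) and (72,335), and the slot is empty. I'll check its offset in the hand, then carry it over.

Run:
```python
from h import *
from workcell import bot
np.set_printoptions(precision=4,suppress=True)
f=np.load("fit.npz");J,K=f["J"],f["K"]
# in-hand fit: back-face corners -> mirror centre & yaw/roll
obs=np.array([px(p,(250,220),5) for p in((66,234),(210,262),(210,380),(71,336))])
y0=K[2]+np.pi/2
cor=np.array([(-.008,.03,.035),(-.008,-.03,.035),(-.008,-.03,-.035),(-.008,.03,-.035)])
def model(p):
    R=Ro.from_euler("ZX",[y0,p[3]]).as_matrix(); return proj(C["side"],cor@R.T+p[:3])-obs
s=least_squares(lambda p:np.r_[model(p).ravel(),(p[2]-.17)*2000],[.486,-.26,.17,0])
x=s.x;print(x,model(x).round(1).tolist())
d=x[:2]-np.array([.4857,-.2605]);c,sn=np.cos(y0),np.sin(y0)
print("in tool-yaw frame: along mirror x (expect .004), along y",c*d[0]+sn*d[1],-sn*d[0]+c*d[1])
yf=J[2]+np.deg2rad(112.5)
M=W(J,(.059,-.149,.11))[0]
t=M+[0,0,.10]-np.r_[.004*np.cos(yf),.004*np.sin(yf),0]
print("target tcp",t,yf,bot.inverse_kinematics(t,down(yf)),bot.inverse_kinematics(t+[0,0,.06],down(yf)))
```

```text
[ 0.4874 -0.2531  0.17    0.0386] [[-0.2, -1.3], [-0.0, 0.9], [-0.0, -0.4], [0.3, 0.7]]
in tool-yaw frame: along mirror x (expect .004), along y 0.007454164011298395 0.0011962067739428484
target tcp [0.6629 0.042  0.21  ] 1.9814096524848048 [-0.1182  0.3901  1.3265  0.      1.425  -2.0996] [-0.1182  0.3613  1.2462  0.      1.5341 -2.0996]
```

Run:
```python
from h import *
from workcell import bot
import cv2
np.set_printoptions(precision=4,suppress=True)
J=np.load("fit.npz")["J"]
yf=J[2]+np.deg2rad(112.5)
t=W(J,(.059,-.149,.21))[0]-np.r_[.004*np.cos(yf),.004*np.sin(yf),0]
bot.line_to(t+[0,0,.06],down(yf),max_speed=.12)
bot.line_to(t,max_speed=.06); bot.hold(.3)
print(bot.current_clock(),bot.current_ee_pos(),bot.current_tool_rot(),down(yf),bot.current_contact_force(),bot.current_opening()*92)
c=bot.read_camera("side")["pixels"];d=bot.read_camera("top")["pixels"]
cv2.imwrite("pics/fin_s.png",c);cv2.imwrite("pics/fin_t.png",d)
uv=proj(C["side"],t-[0,0,.1])[0];print(uv)
u,v=(uv-[60,55]).astype(int);print(u,v)
cr=lambda c,u,v:cv2.resize(c[v:v+100,u:u+100],None,fx=5,fy=5,interpolation=cv2.INTER_CUBIC)
cv2.imwrite("pics/fin.png",cv2.resize(c[v-20:v+90,u-20:u+110],None,fx=5,fy=5,interpolation=cv2.INTER_CUBIC))
```

```text
26.3083 [0.663  0.042  0.2103] [1.7217 2.6273 0.0003] [1.7219 2.6277 0.    ] [-0.902   0.045  -1.8716] 13.641768783362728
[344.1407 201.2014]
284 146
```

View pics/fin.png

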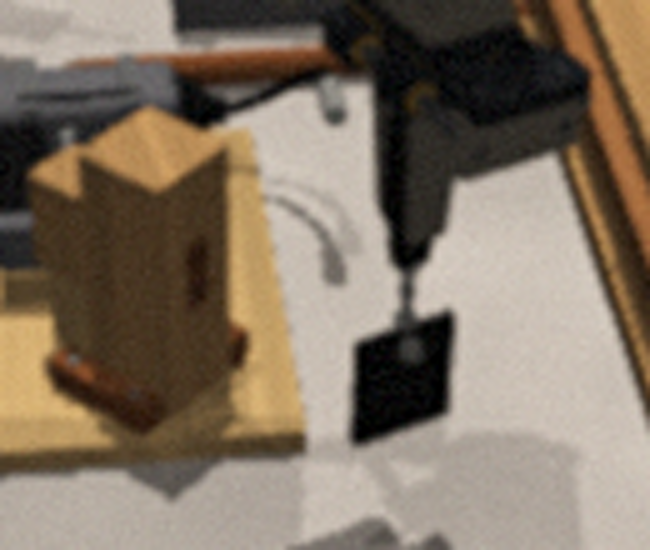

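View pics/fin_t.png

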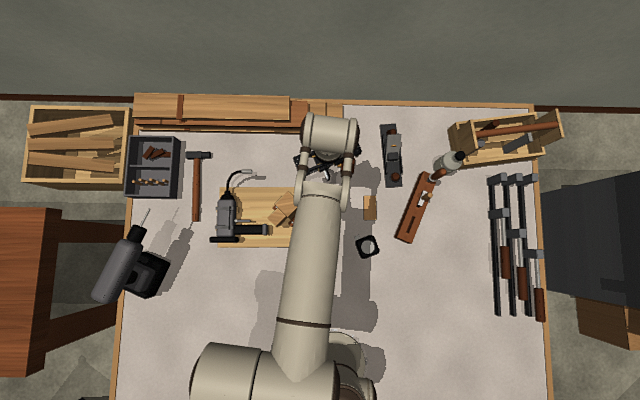

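The mirror hangs clear of everything, between the post and the far edge. Its back-face corners in the crop are (353,345), (453,313), (448,410) and (353,443). The other tools look unmoved in the top view. I'll fit the pose and check it against the criteria.

Run:
```python
from h import *
np.set_printoptions(precision=4,suppress=True)
J=np.load("fit.npz")["J"]
obs=np.array([px(p,(264,126),5) for p in((353,345),(453,313),(448,410),(353,443))])
cor=np.array([(-.008,.03,.035),(-.008,-.03,.035),(-.008,-.03,-.035),(-.008,.03,-.035)])
yf=J[2]+np.deg2rad(112.5)
def model(p):
    R=Ro.from_euler("ZX",[p[4],p[3]]).as_matrix(); return proj(C["side"],cor@R.T+p[:3])-obs
s=least_squares(lambda p:np.r_[model(p).ravel(),(p[2]-.11)*100],[.66,.045,.11,0,yf]).x
print(s,"dyaw deg",np.rad2deg(s[4]-yf),model(s).round(1).tolist())
M=W([0,0,-J[2]],s[:3]-[J[0],J[1],0])[0];print("jig frame",M)
print("lens frame x,y,z",.100-M[1],M[0]-.059,M[2]-.11)
T=np.array([-.040,-.050]);L=np.array([.059,.100]);S=T+.36*(L-T)
for yw in(yf,s[4]):
    a=yw-J[2];d=S-M[:2];print("sight in mirror x,y",d@[np.cos(a),np.sin(a)],d@[-np.sin(a),np.cos(a)])
a=np.deg2rad(112.5);d=S-[.059,-.149];print("nominal",d@[np.cos(a),np.sin(a)],d@[-np.sin(a),np.cos(a)])
```

```text
[ 0.6602  0.0521  0.1074 -0.0238  1.9383] dyaw deg -2.4703169340172613 [[-0.1, -0.1], [0.1, -0.4], [0.2, 0.1], [-0.2, 0.4]]
jig frame [ 0.058  -0.1426  0.1074]
lens frame x,y,z 0.2425703579271018 -0.0009922747008870164 -0.002586718864224513
sight in mirror x,y 0.15928044894797036 0.0015302172386138027
sight in mirror x,y 0.1590664721546049 0.008394070416231608
nominal 0.16560039074887895 -1.3557971943599367e-05
```

Run:
```python
from workcell import bot
import numpy as np
bot.hold(.5);print(np.abs(bot.current_joint_vel()).max(),bot.current_opening()*92,bot.current_contact_force(),bot.current_clock())
bot.job_done()
```

```text
0.0021343804571807676 14.015120423704587 [ 0.7737688   0.00797801 -0.80167227] 26.9083
the job is handed in; nothing more can be done
```

I switched the camera on, took the mirror from the block and handed the job in with the mirror held at the viewing spot. The clock read 26.9 s of the 51 s allowed. No verdict is reported, so the checks below are my own.

- **Trigger:** My first squeeze was off centre: the grip finger touched first, with about 16 N net sideways. I moved the tool back 4.5 mm and squeezed again. The fingers stopped at 44.2 mm (stop at 44 mm), held there for over 0.3 s, and the trigger was back out in the picture afterwards.
- **Mirror pick-up:** I gripped the handle from above at 25 N, lifted it straight out and carried it over.
- **Final position:** In the side picture the glass centre is 243 mm along the lens's line (target 249 ± 30 mm), 1 mm to the side and 3 mm low.
- **Aim:** The sight point is 2 to 8 mm off the line square out of the glass, sideways (limit 20 mm).
- **Steadiness:** The arm was still, with handle grip at 14.0 mm and wrist force about 1 N. The mirror looked clear of everything, and the other tools looked unmoved.

**Disagreements:** The side picture puts the mirror's yaw 2.5° from the commanded angle and its centre about 6 mm from where I sent it. Both are within the limits and about the size of the pixel error. I could not measure its forward or backward tilt; that relies on the flat pads gripping the handle squarely.

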